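# Fit the keyed amber filter cell on the light-meter port and hold it home

### The job

The next light reading needs the amber filter: take the amber filter cell (black knurled ring with amber glass) out of the tray, lower it over the upright spigot of the light-meter head and turn it under light pressure until its hidden keyways drop over the two pins of the spigot. Then push it fully home against the sprung light seal and finish while still gripping it with the fingers and holding it down there for the reading. Do not force it on the pins, and leave the green cell, the dust cap and the small vial where they stand.

Things in the scene. Friction and masses are not known exactly. Their poses are not given: they have to be found in the camera images.
- amber_cell: cell to fit: upright black knurled ring, amber glass in its top, 52 mm diameter, 40 mm high, 0.12 kg. Origin: centre of its lower rim, z up. Below, a blind bore 34.5 mm in diameter, 31 mm deep, with two keyways 7 mm wide, 5.75 mm deep along its whole depth, at the cell's own +x and -x sides, each marked by a white line on knurl and top rim. Grip it across its diameter in any direction
- green_cell: bystander: the same cell with green glass, on the tray's other place (105 mm from the amber one, centre to centre; which is which varies); stays where it is
- tray: grey filter tray, fixed, 85 x 190 x 10 mm, origin at the centre of its underside; the cells stand on its top (z = 10 mm) near its y = +52.5 and -52.5 mm, each loosely over a stud 25 mm in diameter and 7 mm high
- head: light-meter head, fixed: white housing 140 x 120 x 45 mm (display on its -x side), on it an aluminium turret 92 mm in diameter up to 54 mm and the steel port. Origin: centre of its underside, z up; the port's axis is its z axis. Two brass studs on the turret lie on its y axis, left and right of the port
- port_flange (a point): centre of the port's flange face (64 mm diameter), 60 mm above the head's underside, axes as the head. The spigot rises from it. Home = the cell's rim on this face, pins in the keyways. A cell not turned right stops on the pins, its rim 17 mm above this face; right within 0.07 rad it drops past them
- spigot_top (a point): centre of the spigot's top, 27 mm above the flange: spigot 32 mm diameter, its last 5 mm tapered to 24 mm. Two pins, one on each side, 4 mm thick, stick out 5 mm, their tops 10 mm below this point, on a tightly clamped ring: their line lies anywhere within 0.6 rad either way of the head's y axis (line of the brass studs) and is not reported
- seal (a joint): the black sprung light seal round the spigot's foot (43 mm diameter): 0 = up, 6 mm proud of the flange, 0.006 = pressed flush by the cell's rim; its spring pushes up with 2.7 N at 0 and 8.1 N at 0.006, so a released cell is lifted off its seat
- dust_cap: bystander: black plastic cap, 47 mm diameter, 18 mm high, lying on the bench in front of the head, origin at the centre of its underside
- vial: bystander: small glass vial with a black cap, 22 mm diameter, 49 mm high, behind the work, origin at the centre of its underside

How it is judged:
By the outcome, as a careful person would: the job done as asked, in the order asked, and still so for the second after the job is handed in, while the arm keeps its last pose, push and grip.
It also fails if it takes over 48 s, if anything falls off the work surface, if the arm or the gripper's body presses on something with over 40 N, if the wrist force passes 120 N, or if a joint passes its speed limit or range.

### The arm

A 7-joint arm with a two-finger parallel gripper is mounted at the origin on a cart in front of the work surface, level with it; the furniture and walls round the work are solid. World frame = base frame: x ahead of the robot, y to its left, z up, the work surface at z = 0. Lengths are in m, angles in rad, forces in N, time in s.
With the tool pointing down it reaches from about 0.4 to 0.85 m from the base axis. Payload 10.4 kg.
Tool frame: the origin (TCP) lies at the very end of the fingers, on their centre line; the grasp point (between the pads) lies 19 mm behind it (grip_point_offset is the distance from the TCP to the grasp point, in m); z points along the fingers, y is the line along which they close (so a half turn about z gives the same grasp; the last joint's range is limited). The gripper opens to 87 mm and grips with 3 to 60 N. Pads are 19 mm wide; open, the fingers measure 117 mm over their backs; the gripper's body (75 mm by 190 mm) begins 51 mm behind the grasp point.
Start: joints at [1.158, 0.332, -0.065, 1.46, 0.022, 1.35, -0.088], TCP at [0.238, -0.578, 0.223] pointing down, gripper open.
Joint ranges: [-2.6, 2.6], [-0.5, 2.12], [-1.47, 1.34], [0.16, 2.42], [-1.27, 4.41], [0.06, 2.06], [-2.6, 2.6]. Speed limits (rad/s): [2.22, 2.22, 2.79, 2.79, 3.14, 3.14, 3.14].

### API

Orientations are given as a unit quaternion [x, y, z, w].
In Python, from bench import * gives the robot as it stands.
- The arm moves only by the tool play_rows, never from a script. Its argument "increments" is text: rows parted by semicolons, each of 7 numbers parted by spaces: the turn, a rotation vector about the tool's x, y, z in rad, then the shift along the tool's x, y, z in m, then the opening, from 0 (shut) to 1 (fully open). A call has 1 to 8 rows; each row is the pose to reach, as a shift and turn from the pose commanded when the call began, along the tool's axes at that moment; what a row does not reach only later rows make up. A row lasts 1/10 s, in which the tool goes at most 50 mm and 8.59 degrees, less where a joint would pass 70% of its speed; a pose out of reach is approached as far as the arm can. A call with a gripper value outside its range is refused whole. The fingers move at their own pace and stop on an object; "grip_force" is the grip in N (left out, the last holds). Time passes only in rows, so rows that repeat a pose let the fingers close. It gives the time, the measured TCP pose, the force, the opening and the grip force at its end, in the units of the state.
- read_state(): the state, without advancing time (a new reading comes with each control period).
- camera(name): name is "scene" or "top" or "wrist"; returns a dict with "color" (384x512x3 uint8, red, green, blue), "fx", "fy", "cx", "cy" (pixels), "camera_from_world" (4x4, takes a point from world to camera coordinates); the wrist camera has in their place "mount" (4x4, takes a point from camera to tool coordinates, whose origin is the TCP and whose axes are the flange's). Camera axes: x right, y down, z forward; pixel columns grow to the right and rows downward; lengths in m; the calibration is good to about 2 mm. A picture is of the moment at which its call begins: read the wrist's pose just before it. There is no depth.
- close_job(): hands the job in; it is judged then, once.
The state is a dict: "time": time; "joint_positions": joint angles; "joint_vel": joint speeds; "joint_torque": joint torques, N m; "ee_pos": TCP position; "eef_rot": TCP orientation; "ft_force": force on the tool from outside, world axes, zero at the start; "torque": the same for the moment, N m; "width": finger opening in m; "grip_force": force on a finger pad.
Only numpy, scipy, OpenCV 4.12 (cv2) and the standard library are available. Lean on these libraries where they do the work, as an engineer would, in place of code of your own. Each camera call takes 0.05 s, during which the arm holds its last target. There are 200 camera calls.

## Working session

There is one attempt and no reset: what is moved stays moved. The work goes in short steps, Python scripts to look and compute and a tool call to move; the robot and the scene stay as the last step left them, time stands still between calls to the robot, and variables do not carry over. Pictures are saved under pics/ and viewed, at most 10 in all, crops included, and the job is handed in when it is done.

Besides the shell and the picture viewer there is one more tool, called after "Emit:" as name(argument=value, ...) on one line, values as JSON. play_rows: Moves the arm, as the interface text tells. Its arguments: {"type":"object","properties":{"increments":{"type":"string"},"grip_force":{"type":"number"}},"required":["increments"]}

```bash
mkdir -p pics; ls; python3 - <<'E'
from bench import *
import cv2,numpy as np
s=read_state();print(s['time'],s['ee_pos'],s['eef_rot'],s['width'],s['ft_force'])
t=camera('top');c=camera('scene')
for n,i in(('top',t),('scene',c)):
    cv2.imwrite(f'pics/{n}0.png',i['color'][...,::-1]); print(n,i['fx'],i['fy'],i['cx'],i['cy'],np.round(i['camera_from_world'],4).tolist())
E
```

```text
pics
0.0 [ 0.23734346 -0.57777642  0.22176375] [ 9.81064784e-01  1.93678640e-01 -1.66024657e-04 -6.68531411e-04] 0.08705764837213488 [-0.33994445 -0.07481935 -0.00817618]
top 424.0700550706796 424.0700550706796 255.3983019088498 194.45396513889744 [[0.0278, -0.9996, 0.0051, 0.0156], [-0.9956, -0.0281, -0.0898, 0.5368], [0.0899, -0.0026, -0.9959, 1.0918], [0.0, 0.0, 0.0, 1.0]]
scene 498.97502241497523 498.97502241497523 255.44123805260259 190.9459123275051 [[-0.8614, -0.5079, 0.0028, 0.4836], [-0.3645, 0.6143, -0.6999, 0.2544], [0.3537, -0.6039, -0.7143, 0.863], [0.0, 0.0, 0.0, 1.0]]
```

View pics/top0.png

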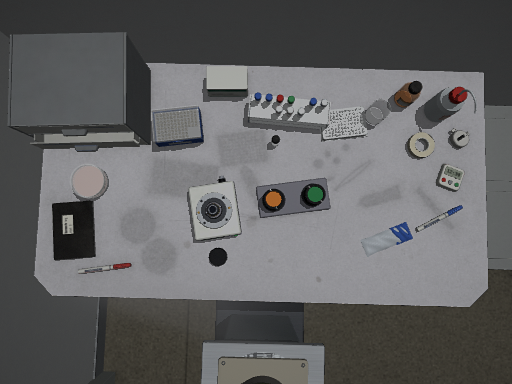

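View pics/scene0.png

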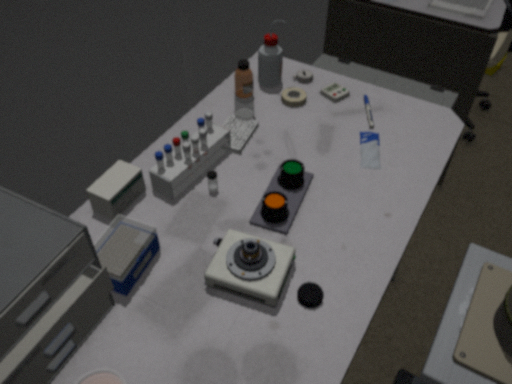

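```bash
cat > h.py <<'E'
from bench import *
import cv2,numpy as np
from scipy.spatial.transform import Rotation as R
def look(n):
    s=read_state(); i=camera(n); K=np.array([[i['fx'],0,i['cx']],[0,i['fy'],i['cy']],[0,0,1]])
    if n=='wrist':
        T=np.eye(4);T[:3,:3]=R.from_quat(s['eef_rot']).as_matrix();T[:3,3]=s['ee_pos']; W=T@i['mount']
    else: W=np.linalg.inv(i['camera_from_world'])
    return i['color'],K,W,s
def ray(K,W,uv,z):
    d=W[:3,:3]@np.linalg.inv(K)@[uv[0],uv[1],1]; o=W[:3,3]
    return o+d*(z-o[2])/d[2]
def proj(K,W,p):
    q=np.linalg.inv(W)@np.r_[p,1]; q=K@q[:3]; return q[:2]/q[2]
def blob(mask):
    cs,_=cv2.findContours(mask.astype(np.uint8),0,2); c=max(cs,key=cv2.contourArea); return cv2.fitEllipse(cv2.convexHull(c)),c
def amber(im):
    h=cv2.cvtColor(im,cv2.COLOR_RGB2HSV); return cv2.inRange(h,(5,130,90),(25,255,255))>0
def green(im):
    h=cv2.cvtColor(im,cv2.COLOR_RGB2HSV); return cv2.inRange(h,(50,120,40),(85,255,255))>0
def delta(s,p,q=None):
    "tool-frame shift from current measured pose to p"
    return R.from_quat(s['eef_rot']).inv().apply(np.array(p)-s['ee_pos'])
E
python3 - <<'E'
from h import *
im,K,W,s=look('top')
m=amber(im);m[:, :240]=0;m[:180]=0;m[230:]=0;m[:,300:]=0
a=blob(m)[0]
g=green(im);g[:180]=0;g[230:]=0;g[:,:295]=0;g[:,340:]=0
g=blob(g)[0]
A=ray(K,W,a[0],.049);G=ray(K,W,g[0],.049)
print(a,g,A,G,np.linalg.norm(A-G))
print('head',ray(K,W,(213,210),.06),'cap',ray(K,W,(218,257),.018),'vial',ray(K,W,(276,138),.049))
i=camera('wrist');print(np.round(i['mount'],4).tolist(),i['fx'],i['cx'],i['cy'])
print(delta(s,[A[0],A[1],.25]), R.from_quat(s['eef_rot']).as_matrix().round(3).tolist(), s['ee_pos'])
big=cv2.resize(im[170:250,170:340],None,fx=4.7,fy=4.7,interpolation=2);cv2.imwrite('pics/topz.png',big[...,::-1])
E
```

```text
((273.1104431152344, 198.63162231445312), (14.858865737915039, 15.345499038696289), 113.41928100585938) ((314.82427978515625, 193.736328125), (14.793523788452148, 15.512635231018066), 125.49411010742188) [ 0.52441445 -0.01510855  0.049     ] [ 0.54008305 -0.12219069  0.049     ] 0.10822240549681664
head [0.49029592 0.13715158 0.06      ] cap [0.3701038 0.123648  0.018    ] vial [ 0.68299463 -0.01882722  0.049     ]
[[0.0005, -0.9555, -0.2949, 0.0809], [1.0, 0.0003, 0.0007, 0.0014], [-0.0006, -0.2949, 0.9555, -0.1611], [0.0, 0.0, 0.0, 1.0]] 301.08565381393527 257.54230248150424 187.25442871163247
[ 0.47934146 -0.41143386 -0.02764263] [[0.925, 0.38, -0.001], [0.38, -0.925, 0.001], [-0.0, -0.001, -1.0]] [ 0.23736713 -0.57780083  0.22186832]
```

Emit:
play_rows(increments="0 0 0 0.479 -0.411 0 1;0 0 0 0.479 -0.411 0 1;0 0 0 0.479 -0.411 0 1;0 0 0 0.479 -0.411 0 1;0 0 0 0.479 -0.411 0 1;0 0 0 0.479 -0.411 0 1;0 0 0 0.479 -0.411 0 1;0 0 0 0.479 -0.411 0 1")

```text
time: 1.0
ee_pos: [0.4198, -0.2199, 0.2227]
eef_rot: [0.981, 0.194, 0.0, 0.0]
ft_force: [0.8, -0.7, -0.2]
width: 0.0872
grip_force: 0.0
```

View pics/topz.png

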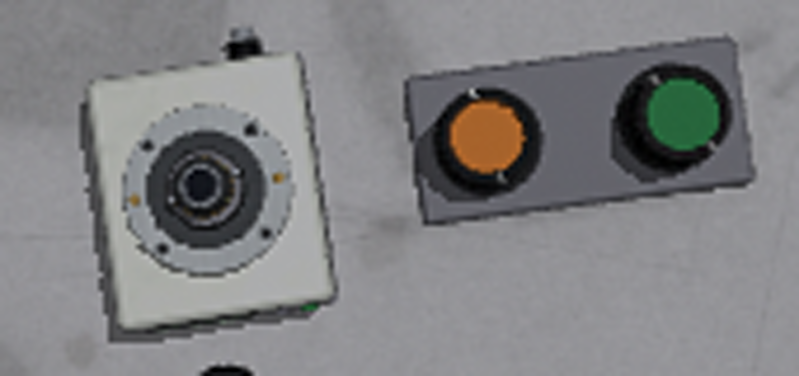

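Emit:
play_rows(increments="0 0 0 0.189 -0.209 0 1;0 0 0 0.189 -0.209 0 1;0 0 0 0.189 -0.209 0 1;0 0 0 0.189 -0.209 0 1;0 0 0 0.189 -0.209 0 1;0 0 0 0.189 -0.209 0 1;0 0 0 0.189 -0.209 0 1")

```text
time: 1.7
ee_pos: [0.5151, 0.0487, 0.2226]
eef_rot: [0.98, 0.197, 0.0, -0.001]
ft_force: [-0.4, 0.2, -0.1]
width: 0.087
grip_force: 0.0
```

```bash
python3 - <<'E'
from h import *
im,K,W,s=look('wrist');print(s['ee_pos'],s['joint_positions'])
np.savez('w1.npz',im=im,K=K,W=W)
cv2.imwrite('pics/w1.png',cv2.resize(im,(768,576),interpolation=cv2.INTER_CUBIC)[...,::-1])
E
```

```text
[0.51510757 0.04872618 0.22255817] [ 0.4261289   0.14718777 -0.65952186  1.71402122  0.09093456  1.31118691
 -1.42528136]
```

View pics/w1.png

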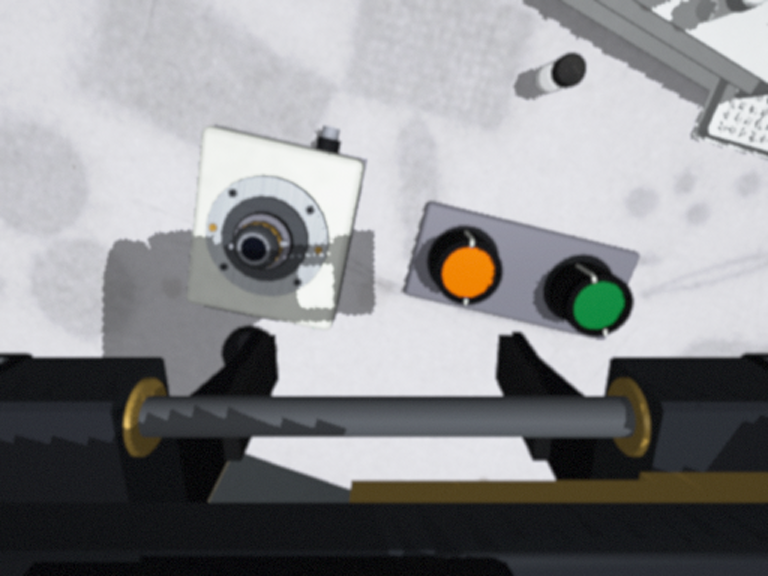

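```bash
python3 - <<'E'
from h import *
d=np.load('w1.npz');im,K,W=d['im'],d['K'],d['W'];s=read_state()
a=blob(amber(im))[0];g=blob(green(im))[0]
A=ray(K,W,a[0],.05);G=ray(K,W,g[0],.05);print(A,G,np.linalg.norm(A-G))
for n,u,z in(('spig',(253/1.5,248/1.5),.087),('st1',(213/1.5,227/1.5),.056),('st2',(318/1.5,250/1.5),.056)):print(n,ray(K,W,u,z))
print(delta(s,[A[0],A[1],.16]))
E
```

```text
[ 0.52641948 -0.01553578  0.05      ] [ 0.54199657 -0.12185815  0.05      ] 0.1074573980370026
spig [0.49253502 0.13502633 0.087     ]
st1 [0.48601908 0.17281387 0.056     ]
st2 [0.49961131 0.09589148 0.056     ]
[-0.01278611  0.06111274  0.06228395]
```

Emit:
play_rows(increments="0 0 0.15 -0.003 0.015 0.015 1;0 0 0.3 -0.006 0.03 0.03 1;0 0 0.45 -0.01 0.045 0.045 1;0 0 0.6 -0.013 0.061 0.062 1;0 0 0.69 -0.013 0.061 0.062 1;0 0 0.69 -0.013 0.061 0.062 1")

```text
time: 2.35
ee_pos: [0.5253, -0.0199, 0.16]
eef_rot: [0.988, -0.152, -0.001, 0.0]
ft_force: [0.5, 0.6, 0.5]
width: 0.0873
grip_force: 0.0
```

```bash
python3 - <<'E'
from h import *
im,K,W,s=look('wrist');print(s['ee_pos'],s['joint_positions'].round(3))
np.savez('w2.npz',im=im,K=K,W=W)
e,c=blob(amber(im));print(e,ray(K,W,e[0],.05))
x,y=map(int,e[0]);print(x,y)
cv2.imwrite('pics/w2.png',cv2.resize(im[max(0,y-90):y+90,x-120:x+120],None,fx=3.3,fy=3.3,interpolation=2)[...,::-1])
E
```

```text
[ 0.52530467 -0.0198809   0.1600042 ] [ 0.438  0.204 -0.542  1.78   0.114  1.189 -2.013]
((252.2783660888672, 184.93299865722656), (41.80077362060547, 44.045021057128906), 93.30791473388672) [ 0.52679996 -0.01684154  0.05      ]
252 184
```

View pics/w2.png

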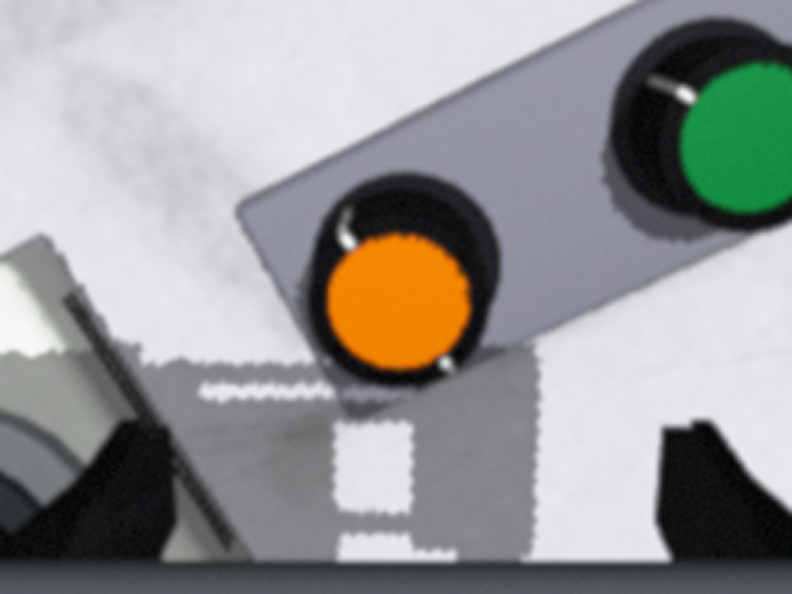

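```bash
python3 - <<'E'
from h import *
d=np.load('w2.npz');K,W=d['K'],d['W'];s=read_state()
f=lambda u,v:ray(K,W,(132+u/3.3,94+v/3.3),.05)
P,Q=f(347,240),f(447,364);print(P,Q,np.linalg.norm(P-Q),(P+Q)/2,'key',np.arctan2(*(P-Q)[1::-1]))
print('shift',delta(s,[.5266,-.0166,.019]),s['eef_rot'])
E
```

```text
[ 0.54769137 -0.0088556   0.05      ] [ 0.50396001 -0.02483288  0.05      ] 0.046558626820103276 [ 0.52582569 -0.01684424  0.05      ] key 0.35028408261129945
shift [ 0.00017867 -0.00278317  0.1415306 ] [ 9.88794981e-01 -1.49279704e-01 -7.51587275e-05  2.24064396e-04]
```

Emit:
play_rows(increments="0 0 0 0 -0.003 0.04 1;0 0 0 0 -0.003 0.08 1;0 0 0 0 -0.003 0.115 1;0 0 0 0 -0.003 0.135 1;0 0 0 0 -0.003 0.141 1;0 0 0 0 -0.003 0.141 1", grip_force=25)

```text
time: 3.0
ee_pos: [0.5267, -0.0152, 0.0196]
eef_rot: [0.989, -0.149, -0.0, -0.0]
ft_force: [-0.3, -0.1, -0.2]
width: 0.087
grip_force: 0.0
```

Emit:
play_rows(increments="0 0 0 0 0 0 0.5;0 0 0 0 0 0 0.3;0 0 0 0 0 0 0.3;0 0 0 0 0 0 0.3;0 0 0 0 0 0 0.3;0 0 0 0 0 0 0.3")

```text
time: 3.6
ee_pos: [0.5269, -0.0152, 0.0198]
eef_rot: [0.989, -0.15, 0.0, 0.0]
ft_force: [-0.2, -0.3, 1.8]
width: 0.0517
grip_force: 25.0
```

Emit:
play_rows(increments="0 0 0 0 0 -0.025 0.3;0 0 0 0 0 -0.07 0.3;0 0 -0.15 -0.02 -0.01 -0.11 0.3;0 0 -0.3 -0.05 -0.02 -0.135 0.3;0 0 -0.45 -0.08 -0.03 -0.135 0.3;0 0 -0.6 -0.113 -0.04 -0.135 0.3;0 0 -0.75 -0.113 -0.04 -0.135 0.3;0 0 -0.9 -0.113 -0.04 -0.135 0.3")

```text
time: 4.4
ee_pos: [0.43, 0.0568, 0.1547]
eef_rot: [0.954, 0.299, 0.0, 0.001]
ft_force: [1.3, -0.0, -1.6]
width: 0.0516
grip_force: 25.0
```

Emit:
play_rows(increments="0 0 -0.15 0 0 0 0.3;0 0 -0.3 0 0 0 0.3;0 0 -0.3 0 0 0 0.3")

```text
time: 4.7
ee_pos: [0.4305, 0.0565, 0.1544]
eef_rot: [0.9, 0.436, -0.0, 0.0]
ft_force: [-0.3, 0.5, -0.4]
width: 0.0517
grip_force: 25.0
```

```bash
python3 - <<'E'
from h import *
im,K,W,s=look('wrist');print(s['ee_pos'],s['eef_rot'],s['joint_positions'].round(3),s['width'])
np.savez('w3.npz',im=im,K=K,W=W)
x,y=map(int,proj(K,W,[.4927,.1347,.08]));print(x,y)
a=cv2.resize(im[max(0,y-60):max(0,y-60)+120,x-60:x+60],(480,480),interpolation=2)
b=cv2.resize(im,(320,240));b=cv2.copyMakeBorder(b,0,240,0,0,0)
cv2.imwrite('pics/w3.png',np.hstack([a,b])[...,::-1])
E
```

```text
[0.4304606  0.05647077 0.15442832] [ 8.99871664e-01  4.36154750e-01 -1.38688962e-04  4.91933370e-05] [ 0.456 -0.003 -0.68   1.995 -0.002  1.149 -0.891] 0.05168542889624789
256 65
```

View pics/w3.png

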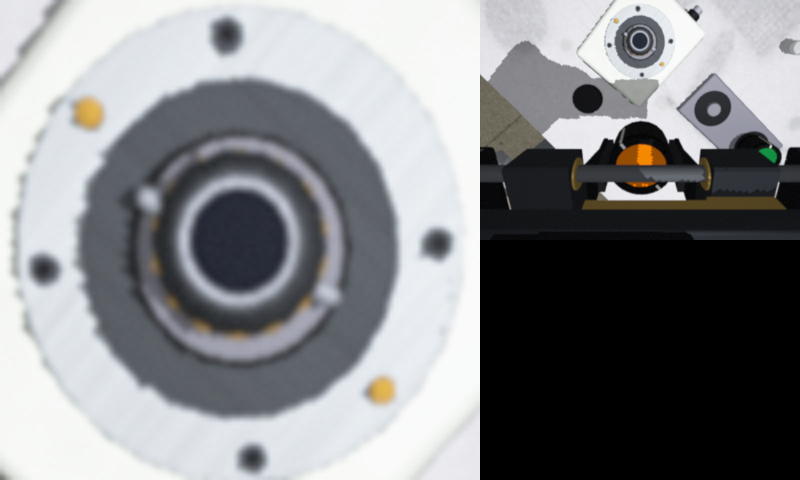

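```bash
python3 - <<'E'
from h import *
d=np.load('w3.npz');im,K,W=d['im'],d['K'],d['W'];s=read_state()
f=lambda u,v,z:ray(K,W,(195.6+u/4,4.6+v/4),z)
P,Q=f(150,198,.077),f(330,295,.077);print('pins',P,Q,(P+Q)/2,np.linalg.norm(P-Q),np.arctan2(*(P-Q)[1::-1]))
c=f(240,241,.087);print('top',c)
S,T=f(88,113,.056),f(382,391,.056);print('studs',(S+T)/2,np.arctan2(*(S-T)[1::-1]))
for u in((227,36),(437,243),(252,458),(44,268)):print(f(*u,.054))
yaw=2*np.arctan2(s['eef_rot'][1],s['eef_rot'][0]);print('yaw',yaw)
# key mark of held cell: bright pixels on its top rim
zt=s['ee_pos'][2]-.0098+.04
hs=cv2.cvtColor(im,cv2.COLOR_RGB2HSV)
e,_=blob(amber(im)); print('amber',e,ray(K,W,e[0],zt))
for v,u in np.argwhere((hs[...,2]>110)&(hs[...,1]<70)):
    p=ray(K,W,(u,v),zt)-s['ee_pos']; r=np.hypot(p[0],p[1])
    if .020<r<.026: print(u,v,round(r*1e3,1),round(np.arctan2(p[1],p[0]),3),im[v,u])
E
```

```text
pins [0.48438915 0.15176566 0.077     ] [0.50012    0.11816125 0.077     ] [0.49225458 0.13496346 0.077     ] 0.037104129599470674 2.008615032178528
top [0.49225852 0.13518044 0.087     ]
studs [0.49194885 0.13515628 0.056     ] 1.7501527745830896
[0.51473512 0.1679004  0.054     ]
[0.52490762 0.1125899  0.054     ]
[0.46928929 0.10233769 0.054     ]
[0.45945733 0.15817003 0.054     ]
yaw 0.8967120226303261
amber ((258.0413513183594, 250.48573303222656), (38.90029525756836, 80.27433776855469), 88.17186737060547) [0.4362428  0.06165831 0.18463629]
225 225 25.6 1.499 [115 116 114]
224 226 25.4 1.527 [116 117 115]
225 226 25.2 1.511 [120 123 121]
224 227 25.0 1.539 [123 125 122]
225 227 24.7 1.524 [117 120 117]
225 230 23.5 1.564 [116 119 116]
226 230 23.2 1.548 [132 134 130]
227 230 22.9 1.531 [127 130 126]
224 231 23.4 1.594 [118 122 118]
225 231 23.1 1.579 [141 143 140]
226 231 22.8 1.562 [149 153 148]
227 231 22.5 1.546 [145 149 145]
228 231 22.3 1.528 [128 131 128]
224 232 23.0 1.609 [123 124 121]
225 232 22.7 1.594 [144 147 144]
226 232 22.4 1.577 [152 155 150]
227 232 22.1 1.56 [
[... 3463 characters left out ...]
.2 -1.587 [117 120 117]
284 296 23.5 -1.569 [111 113 111]
282 297 23.4 -1.619 [129 133 129]
283 297 23.7 -1.602 [144 146 142]
284 297 24.0 -1.584 [137 140 136]
285 297 24.3 -1.568 [115 117 113]
281 298 23.6 -1.651 [108 111 108]
282 298 23.9 -1.633 [139 141 138]
283 298 24.2 -1.616 [150 154 150]
284 298 24.5 -1.599 [150 153 149]
285 298 24.8 -1.582 [137 141 138]
286 298 25.1 -1.566 [112 115 112]
282 299 24.4 -1.647 [123 127 124]
283 299 24.7 -1.63 [145 147 144]
284 299 25.0 -1.613 [151 154 150]
285 299 25.3 -1.596 [150 153 149]
286 299 25.6 -1.58 [138 140 137]
287 299 26.0 -1.565 [110 114 110]
283 300 25.2 -1.643 [126 128 126]
284 300 25.5 -1.626 [145 148 144]
285 300 25.8 -1.61 [151 154 150]
```

Emit:
play_rows(increments="0 0 -0.1 0.03 -0.0005 0 0.3;0 0 -0.2 0.065 -0.0005 0 0.3;0 0 -0.31 0.0905 -0.0005 0.01 0.3;0 0 -0.31 0.1005 -0.0005 0.025 0.3;0 0 -0.31 0.1005 -0.0005 0.039 0.3;0 0 -0.31 0.1005 -0.0005 0.039 0.3")

```text
time: 5.35
ee_pos: [0.4912, 0.1346, 0.1134]
eef_rot: [0.823, 0.567, -0.002, -0.001]
ft_force: [0.4, 0.0, -1.3]
width: 0.0518
grip_force: 25.0
```

```bash
python3 - <<'E'
from h import *
im,K,W,s=look('scene');x,y=map(int,proj(K,W,[.4925,.135,.09]));print(x,y)
print(s['ee_pos'],2*np.arctan2(s['eef_rot'][1],s['eef_rot'][0]),s['ft_force'],s['torque'])
cv2.imwrite('pics/s1.png',cv2.resize(im[y-70:y+70,x-90:x+90],None,fx=4,fy=4,interpolation=2)[...,::-1])
E
```

```text
250 244
[0.49116033 0.13461258 0.11338067] 1.2068161479423893 [ 0.39880466  0.00395233 -1.34941391] [-0.02646825 -0.07845113  0.02852066]
```

View pics/s1.png

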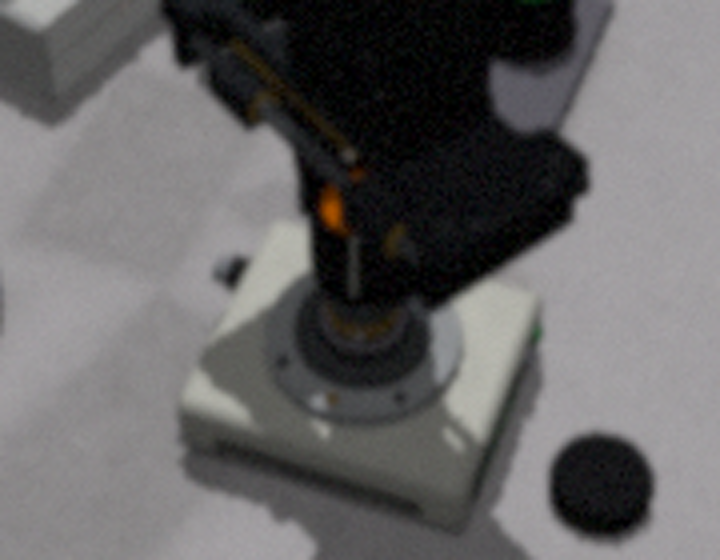

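Emit:
play_rows(increments="0 0 0 0.001 0.001 0.003 0.3;0 0 0 0.001 0.001 0.008 0.3;0 0 0 0.001 0.001 0.013 0.3;0 0 0 0.001 0.001 0.018 0.3;0 0 0 0.001 0.001 0.022 0.3;0 0 0 0.001 0.001 0.022 0.3")

```text
time: 6.0
ee_pos: [0.4937, 0.136, 0.093]
eef_rot: [0.823, 0.569, -0.0, -0.0]
ft_force: [-0.2, -0.3, -0.9]
width: 0.0518
grip_force: 25.0
```

Emit:
play_rows(increments="0 0 0 -0.001 -0.0005 0.001 0.3;0 0 0 -0.001 -0.0005 0.002 0.3;0 0 0 -0.001 -0.0005 0.003 0.3;0 0 0 -0.001 -0.0005 0.004 0.3;0 0 0 -0.001 -0.0005 0.005 0.3;0 0 0 -0.001 -0.0005 0.005 0.3")

```text
time: 6.6
ee_pos: [0.493, 0.1363, 0.0886]
eef_rot: [0.822, 0.569, 0.0, -0.0]
ft_force: [-2.2, 4.8, 1.6]
width: 0.0519
grip_force: 25.0
```

Emit:
play_rows(increments="0 0 0 0.0007 -0.0007 0 0.3;0 0 0 0.0007 -0.0007 0 0.3;0 0 0 0.0007 -0.0007 0.001 0.3;0 0 0 0.0007 -0.0007 0.001 0.3")

```text
time: 7.0
ee_pos: [0.4929, 0.1364, 0.0875]
eef_rot: [0.823, 0.569, 0.0, -0.0]
ft_force: [-0.6, 4.4, 0.5]
width: 0.0515
grip_force: 25.0
```

Emit:
play_rows(increments="0 0 0 0.0007 -0.0002 0 0.3;0 0 0 0.0014 -0.0005 0 0.3;0 0 0 0.0014 -0.0005 0.001 0.3;0 0 0 0.0014 -0.0005 0.001 0.3")

```text
time: 7.4
ee_pos: [0.4929, 0.137, 0.0863]
eef_rot: [0.823, 0.568, -0.0, 0.0]
ft_force: [0.0, -0.7, -0.5]
width: 0.052
grip_force: 25.0
```

Emit:
play_rows(increments="0 0 0 0 0 0.0005 0.3;0 0 0 0 0 0.001 0.3;0 0 0 0 0 0.0015 0.3;0 0 0 0 0 0.0015 0.3")

```text
time: 7.8
ee_pos: [0.4931, 0.1372, 0.0854]
eef_rot: [0.823, 0.569, -0.0, 0.0]
ft_force: [-1.7, -2.9, 6.7]
width: 0.0516
grip_force: 25.0
```

Emit:
play_rows(increments="0 0 -0.03 0 0 0 0.3;0 0 -0.06 0 0 0 0.3;0 0 -0.09 0 0 0 0.3;0 0 -0.12 0 0 0 0.3;0 0 -0.12 0 0 0 0.3")

```text
time: 8.3
ee_pos: [0.4927, 0.1377, 0.0848]
eef_rot: [0.787, 0.618, -0.0, -0.0]
ft_force: [0.4, 0.0, -1.0]
width: 0.0517
grip_force: 25.0
```

Emit:
play_rows(increments="0 0 -0.015 0 0 0 0.3;0 0 -0.03 0 0 0 0.3;0 0 -0.03 0 0 0.0005 0.3;0 0 -0.03 0 0 0.0005 0.3")

```text
time: 8.7
ee_pos: [0.4928, 0.1376, 0.0845]
eef_rot: [0.778, 0.629, -0.0, 0.0]
ft_force: [-0.3, -0.1, -1.0]
width: 0.0519
grip_force: 25.0
```

Emit:
play_rows(increments="0 0 0 0 0 0.001 0.3;0 0 0 0 0 0.002 0.3;0 0 0 0 0 0.003 0.3;0 0 0 0 0 0.003 0.3")

```text
time: 9.1
ee_pos: [0.4927, 0.1376, 0.0813]
eef_rot: [0.778, 0.629, -0.0, -0.0]
ft_force: [0.1, -1.4, -1.3]
width: 0.052
grip_force: 25.0
```

Emit:
play_rows(increments="0 0 0 0 0 0.0015 0.3;0 0 0 0 0 0.003 0.3;0 0 0 0 0 0.0045 0.3;0 0 0 0 0 0.006 0.3;0 0 0 0 0 0.006 0.3")

```text
time: 9.6
ee_pos: [0.4929, 0.1377, 0.0755]
eef_rot: [0.778, 0.629, -0.0, 0.0]
ft_force: [-1.0, -0.2, 1.6]
width: 0.0524
grip_force: 25.0
```

Emit:
play_rows(increments="0 0 0 0 0 0.0015 0.3;0 0 0 0 0 0.003 0.3;0 0 0 0 0 0.0045 0.3;0 0 0 0 0 0.006 0.3;0 0 0 0 0 0.006 0.3", grip_force=35)

```text
time: 10.1
ee_pos: [0.4929, 0.1377, 0.0698]
eef_rot: [0.778, 0.629, -0.0, 0.0]
ft_force: [-3.1, -0.8, 7.2]
width: 0.0513
grip_force: 35.0
```

Emit:
play_rows(increments="0 0 0 0 0 0.0005 0.3;0 0 0 0 0 0.001 0.3;0 0 0 0 0 0.001 0.3")

```text
time: 10.4
ee_pos: [0.4929, 0.1377, 0.0697]
eef_rot: [0.778, 0.629, -0.0, 0.0]
ft_force: [-7.8, -4.0, 19.2]
width: 0.0517
grip_force: 35.0
```

Emit:
play_rows(increments="0 0 0 0 0 0 0.3;0 0 0 0 0 0 0.3;0 0 0 0 0 0 0.3;0 0 0 0 0 0 0.3")

```text
time: 10.8
ee_pos: [0.493, 0.1377, 0.0697]
eef_rot: [0.778, 0.629, -0.0, 0.0]
ft_force: [-8.6, -3.8, 19.4]
width: 0.0517
grip_force: 35.0
```

```bash
python3 - <<'E'
from h import *
im,K,W,s=look('scene');print(s['ee_pos'],s['ft_force'],s['torque'],s['width'],s['grip_force'])
cv2.imwrite('pics/s2.png',cv2.resize(im[130:340,140:400],(780,600))[...,::-1])
E
```

```text
[0.49295234 0.13766587 0.06968584] [-8.60846599 -3.76821615 19.4276215 ] [-0.67218337  1.80691099 -0.03682299] 0.051720149875442434 35.00046719673264
```

View pics/s2.png

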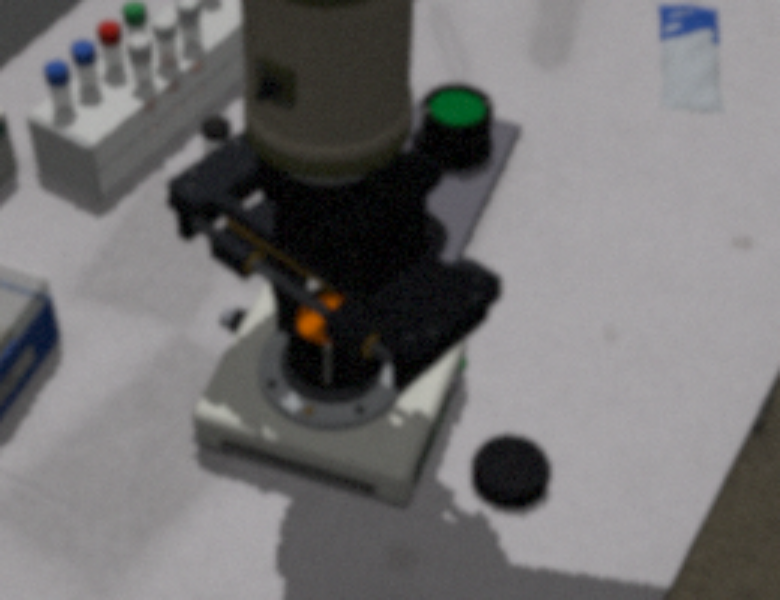

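The picture shows the amber cell (about 325,350) seated down on the port with its white line at (328,365). The green cell (457,120), dust cap (510,472) and vial (215,128) have not moved. The force is steady, so I am handing in.

```bash
python3 -c "
from bench import *
print(close_job())"
```

```text
the job is handed in; nothing more can be done
None
```

The amber cell dropped over the pins under light pressure (about 7 N) and is pushed home on the flange. It is still gripped at 35 N and held down with about 19 N; the green cell, dust cap and vial were not touched, and the job was handed in at about 11 s.

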